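# Screw the cap onto the sample bottle

## Robot

A 7-joint arm with a two-finger parallel gripper is mounted at the origin on the work surface. World frame = base frame: x ahead of the robot, y to its left, z up, the work surface at z = 0. Lengths are in m, angles in rad, forces in N, time in s.
With the tool pointing down it reaches from about 0.4 to 0.85 m from the base axis. Payload 4.5 kg.
Tool frame: the origin (TCP) lies at the very end of the fingers, on their centre line; the grasp point (between the pads) lies 19 mm behind it; z points along the fingers, y is the direction in which the jaws open and shut (so a half turn about z gives the same grasp; the last joint's range is limited). The gripper opens to 85 mm and grips with 20 to 120 N. Pads are 22 mm wide; open, the fingers measure 114 mm over their backs; the gripper's body (76 mm by 85 mm) begins 54 mm behind the grasp point. The pads swing forward as they close: fully open they stand 13 mm farther back than shut.
Start: joints at [-1.283, 0.689, -0.195, 1.565, 0.157, 0.902, -0.215], TCP at [0.157, 0.605, 0.231] pointing down, gripper open.
Joint ranges: [-3.01, 3.01], [-0.46, 2.08], [-1.47, 1.51], [0.13, 2.56], [-1, 4.14], [0.04, 2.09], [-2.66, 2.66]. Speed limits (rad/s): [2.57, 2.57, 3.14, 3.14, 3.14, 3.14, 3.14].

## Interface

Orientations are given as a 3x3 rotation matrix whose columns are the frame's x, y, z axes.
In Python, from station import r gives the robot as it stands. The module is installed in compiled form; this text tells all that it offers.
- The arm moves only by the shell command python3 -m crank 'ROWS'. ROWS is JSON, one flat list of numbers, 7 for each row, row after row: the finger opening in m, from 0 to 0.0854, then the shift along the tool's x, y, z in m, then the turn, a rotation vector about the tool's x, y, z in degrees. A call has 1 to 20 rows; each row is the pose to reach, as a shift and turn from the pose commanded when the call began, along the tool's axes at that moment; what a row does not reach only later rows make up. A row lasts 1/10 s, in which the tool goes at most 50 mm and 8.59 degrees, less where a joint would pass 70% of its speed; a pose out of reach is approached as far as the arm can. A call with a gripper value outside its range is refused whole. The fingers move at their own pace and stop on an object; the grip force is fixed at half the most. Time passes only in rows, so rows that repeat a pose let the fingers close. It gives the time, the measured TCP pose, the force and the opening at its end, in the units of the state.
- r.read_state(): the state, without advancing time (a new reading comes with each control period).
- r.snapshot(name): name is "side" or "top" or "wrist"; returns (picture, depth): 420x560x3 uint8, blue, green, red; 420x560 float32, m along the optical axis (not along the pixel's ray), 0 where there is no reading.
- r.camera_model(name): a dict with "camera_matrix" (3x3 intrinsics, pixels), "k1" (the pictures are not rectified: a ray, as slopes to the right and down, at radius r is drawn at 1 + k1 r^2 times it, then the intrinsics apply), "position" and "orientation" of the camera in the world; the wrist camera has in their place "T_tool_cam" (4x4, takes a point from camera to tool coordinates, whose origin is the TCP and whose axes are the flange's). Camera axes: x right, y up, looking along -z (the intrinsics and any distortion apply to the point x, -y, -z); pixel columns grow to the right and rows downward; lengths in m; the calibration is good to about 2 mm. A picture is of the moment at which its call begins: read the wrist's pose just before it. camera_model takes no time and is no camera call.
- r.sign_off(): hands the job in, once; it reports no verdict.
Trained networks look in the newest picture that a camera, given by its name, has taken for a name from the list of things; names that differ only in an ending like _2 or _b are one class to them, and where a whole thing is asked for, a point or a joint stands for the part that bears it (a point fixed in the world has none). Each returns a list of dicts, best first, with "p" (0 to 1); they miss things now and then, are a little off and sometimes report something else, mostly with a low value. They report only what shows in the picture. A call takes as long as a camera call. They do not tell look-alikes from the thing itself.
- r.spot_in(camera, target): "pixel" ([column, row] in pixels, amid what is visible of it).
- r.outline_of(camera, target): "mask" (420x560 bool, what is visible of it) and "pixel" ([column, row] in pixels, amid what is visible of it).
- r.mark_of(camera, target): "pixel" ([column, row] in pixels: a listed point, or the origin of a listed thing).
The state is a dict: "t": time; "qpos": joint angles; "dq": joint speeds; "joint_efforts": joint torques, N m; "tcp_pos": TCP position; "eef_rot": TCP orientation; "force": force on the tool from outside, world axes, zero at the start; "torque": the same for the moment, N m; "finger_gap": opening from 0.0 (shut) to 1.0 (fully open).
Only numpy, scipy, OpenCV 4.12 (cv2) and the standard library are available. Lean on these libraries where they do the work, as an engineer would, in place of code of your own. Each camera call takes 0.05 s, during which the arm holds its last target.

## Task

Take the blue screw cap off the little steel cap stand, lay it on the bench right way up (closed top upward) and let go of it, then take it again from above and screw it onto the open bottle in the holder until it is fully home. Find the start of the thread by feel, never force the cap, let go of it at the end, and do not knock over or shift the other things on the bench.

Things in the scene. Friction and masses are not known exactly. Their poses are not given: they have to be found in the camera images.
- cap_center (a point): Centre of the loose blue ribbed screw cap, a round cup 58 mm in outside diameter and 28 mm high, about 45 g, closed top 4.8 mm thick. The point is on its axis, 14 mm from either end; z points along the axis out through the closed top. At the start z is 15 deg above level and points away from the robot within 30 deg; fingers from above can take the cap across its level diameter.
- cap_open (a point): Centre of the cap's open end (same axes as cap_center). Inside it four lugs, 90 deg apart, 4 mm wide, 2 mm high, reach inward to a circle 42.6 mm wide; the bore is 51 mm. Take the lugs' angle about the axis as unknown. Set on the bench by its lower edge with z less than 50 deg from upright and let go, the cap flops flat, top up, by itself.
- stand_top (a point): The fixed steel cap stand: base plate 100 mm (along its x) by 70 mm, 10 mm thick, a narrow back plate and two short bars under the cap. The point is above the plate's middle, 62 mm over the bench, where the cap's centre rests at the start; x is level and points the way the cap's top faces.
- holder_top (a point): Fixed holder of the bottle, a low open grey box 100 mm square; the point is on its axis, level with its top edge 50 mm over the bench. It holds the white bottle so that it cannot turn. Bottle body 67 mm in diameter, shoulder 33 to 43 mm below the rim.
- mouth (a point): Centre of the rim of the open white bottle, 115 mm over the bench, z up. Neck 40 mm in diameter, tapering to 33 mm at the rim; thread 48.6 mm. When the cap is set over the neck its lugs come to rest on the lands of the thread, with cap_center level with this point - or 3 mm higher if the lugs happen to stand on the stops, or at once at start.
- thread (a point): Point on the bottle's axis at the height of the thread's lands, 14 mm below the rim. Right-hand thread, four starts 90 deg apart, at an unknown angle (these axes do not show it). Each land is bounded by a stop: forward (clockwise from above) the cap blocks on it. Backward (anticlockwise), under a light push of 5 to 10 N, the lugs slide along the lands to a start, at most 85 deg away.
- start (a point): Where cap_center is once the lugs have dropped into the thread starts: 5.9 mm below the rim, that is 5.9 mm below where it rode on the lands. Backward it then meets a stop within 12 deg. A drop of only 3 mm, from the stops to the lands, is not yet the start: turn on backward.
- home (a point): Where cap_center is when the cap is fully home, 9.2 mm below the rim: the inside of its top sits on the rim. From the start it takes 45 to 65 deg forward (clockwise from above), following it down 3.3 mm; up to 15 deg farther it meets a hard stop. It stays when let go.
- reagent: Bystander: closed bottle with blue cap and paper label, 64 mm in diameter, 130 mm high, origin under its centre. Leave alone.
- beaker: Bystander: clear beaker, 72 mm in diameter, 85 mm high, origin under its centre. Leave alone.
- tips: Bystander: orange rack of white pipette tips, 80 by 115 by 55 mm, origin under its centre. Leave alone.
Things that resemble listed ones, but are neither listed nor needed, are in the scene too. Of the things shaped like the part that bears cap_center, the blue one is meant. What is shaped like the part that bears holder_top but pink is not meant.

How it is judged:
By the outcome, as a careful person would: the job done as asked, in the order asked, and still so for the second after the job is handed in, with the robot touching nothing.
It also fails if it takes over 67 s, if anything falls off the work surface, if the arm or the gripper's body presses on something with over 40 N, if the wrist force passes 120 N, or if a joint passes its speed limit or range.

## Working session

There is one attempt and no reset: what is moved stays moved. The work goes in short steps, Python scripts to look and compute and a shell command to move; the robot and the scene stay as the last step left them, time stands still between calls to the robot, and variables do not carry over. Pictures are saved under pics/ and viewed, and the job is handed in when it is done.

```bash
mkdir -p pics; python3 - <<'E'
from station import r
import cv2
s=r.read_state();print(s)
for n in ["side","top","wrist"]:
    p,d=r.snapshot(n);cv2.imwrite(f"pics/{n}0.png",p)
    print(n,r.camera_model(n))
    import numpy as np;np.save(f"pics/{n}0.npy",d)
E
```

```text
{'t': 0.0, 'qpos': array([-1.28316048,  0.69000458, -0.19450235,  1.56636207,  0.15733193,
        0.90249691, -0.21513926]), 'dq': array([ 1.82882123e-03, -1.58090436e-04, -7.34691639e-04, -2.43554751e-04,
        3.61089840e-04, -6.73033619e-05,  6.27768817e-04]), 'joint_efforts': array([ 4.95185104e-04, -5.39624906e+01, -1.26668919e+00, -1.58538061e+01,
        9.00949293e-03,  9.56898410e-03,  1.11618021e-05]), 'tcp_pos': array([0.15684784, 0.60431914, 0.2304661 ]), 'eef_rot': array([[-9.67970928e-01,  2.51062118e-01, -3.07763594e-04],
       [ 2.51062251e-01,  9.67969173e-01, -1.85096553e-03],
       [-1.66801655e-04, -1.86894864e-03, -9.99998240e-01]]), 'force': array([0.59270171, 0.04136891, 0.32359933]), 'torque': array([-0.01878122, -0.00696264, -0.00370774]), 'finger_gap': 1.0005632262051105}
side {'camera_matrix': array([[410.96406541,   0.        , 281.20904201],
       [  0.        , 410.96406541, 209.86173089],
       [  0.        ,   0.        ,   1.        ]]), 'k1': -0.0949714748260722, 'position': array([ 0.24185862, -0.48730944,  0.68342955]), 'orientation': array(
[... 429 characters left out ...]
0.01230225,  0.99046195, -0.13723621],
       [-0.99990629,  0.01300999,  0.00426134],
       [ 0.00600614,  0.13717093,  0.99052918]])}
wrist {'camera_matrix': array([[292.35279954,   0.        , 277.7179129 ],
       [  0.        , 292.35279954, 207.09529105],
       [  0.        ,   0.        ,   1.        ]]), 'k1': -0.025711420846021925, 'T_tool_cam': array([[-7.93095282e-04,  9.55588990e-01,  2.94701634e-01,
         7.42046156e-02],
       [ 9.99999540e-01,  5.98714639e-04,  7.49808532e-04,
         5.10299386e-04],
       [ 5.40066596e-04,  2.94702093e-01, -9.55589025e-01,
        -1.41757539e-01],
       [ 0.00000000e+00,  0.00000000e+00,  0.00000000e+00,
         1.00000000e+00]])}
```

View pics/top0.png

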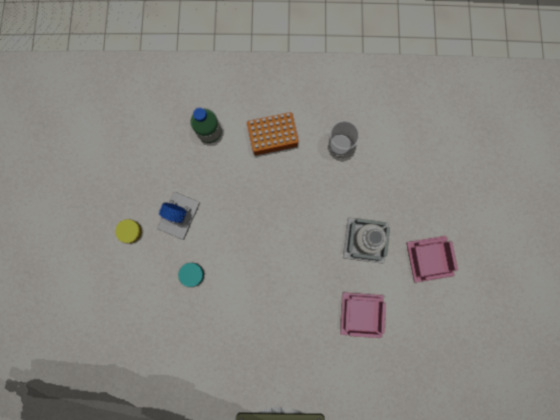

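View pics/side0.png

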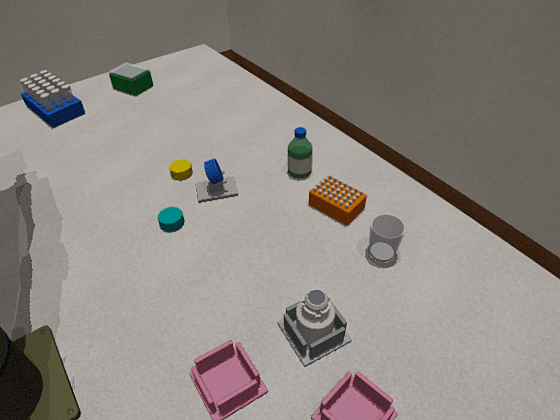

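The top view shows the blue cap on the steel stand at (173,213), with yellow (128,231) and teal (191,275) look-alike caps. The bottle in the grey holder is at (370,240), and the empty pink holders are at (432,259) and (363,314). The bystanders are the reagent at (205,123), the tips at (273,133) and the beaker at (343,140).

```bash
cat > h.py <<'E'
from station import r
import numpy as np, cv2
def campose(n,s=None):
    m=r.camera_model(n)
    if n=="wrist":
        s=s or r.read_state()
        T=np.eye(4);T[:3,:3]=s["eef_rot"];T[:3,3]=s["tcp_pos"];T=T@m["T_tool_cam"]
        return m,T[:3,3],T[:3,:3]
    return m,np.array(m["position"]),np.array(m["orientation"])
def und(m,px):
    K=m["camera_matrix"];a=np.array([(px[0]-K[0,2])/K[0,0],(px[1]-K[1,2])/K[1,1]]);u=a.copy()
    for _ in range(20):u=a/(1+m["k1"]*(u@u))
    return u
def ray(n,px,s=None):
    m,p,R=campose(n,s);u=und(m,px);d=R@np.array([u[0],-u[1],-1.0]);return p,d
def atz(n,px,z,s=None):
    p,d=ray(n,px,s);return p+d*(z-p[2])/d[2]
def proj(n,X,s=None):
    m,p,R=campose(n,s);c=R.T@(np.asarray(X)-p);u=np.array([c[0],-c[1]])/-c[2];u=u*(1+m["k1"]*(u@u));K=m["camera_matrix"]
    return u*K[0,0]+K[:2,2]
def tri(obs):
    A=np.zeros((3,3));b=np.zeros(3)
    for p,d in obs:
        d=d/np.linalg.norm(d);P=np.eye(3)-np.outer(d,d);A+=P;b+=P@p
    return np.linalg.solve(A,b)
def cloud(n,depth,mask=None,s=None):
    m,p,R=campose(n,s);K=m["camera_matrix"]
    ok=depth>0
    if mask is not None: ok&=mask
    v,w=np.nonzero(ok);pts=np.stack([w,v],1).astype(float)[:,None]
    dist=np.array([m["k1"],0,0,0,0]);u=cv2.undistortPoints(pts,K,dist)[:,0]
    z=depth[v,w];c=np.stack([u[:,0]*z,-u[:,1]*z,-z],1)
    return p+c@R.T,np.stack([w,v],1)
E
python3 - <<'E'
from h import *
im={}
for n in ["top","side"]:
    p,d=r.snapshot(n);im[n]=d
    cv2.imwrite(f"pics/{n}1.png",p)
    for t,z in [("cap_center",.062),("stand_top",.062),("mouth",.115),("holder_top",.05)]:
        for q in r.mark_of(n,t)[:3]:
            print(n,t,q["p"],np.round(q["pixel"],1),atz(n,q["pixel"],z).round(4))
    np.save(f"pics/{n}1.npy",d)
p=cv2.imread("pics/top1.png")
a=cv2.resize(p[170:300,90:250],None,fx=3,fy=3,interpolation=2)
p=cv2.imread("pics/side1.png")
b=cv2.resize(p[130:240,140:260],None,fx=3,fy=3,interpolation=2)
h=max(a.shape[0],b.shape[0]);c=np.zeros((h,a.shape[1],3),np.uint8);c[:a.shape[0]]=a
cv2.imwrite("pics/crop1.png",c);cv2.imwrite("pics/crop2.png",b)
E
```

```text
top cap_center 0.77 [173.  215.5] [0.5544 0.2547 0.062 ]
top cap_center 0.73 [172.  216.1] [0.553 0.257 0.062]
top cap_center 0.7 [192.6 273.1] [0.4234 0.2038 0.062 ]
top stand_top 0.63 [170.6 214.4] [0.5569 0.2605 0.062 ]
top stand_top 0.63 [339.5 141.5] [ 0.7362 -0.1313  0.062 ]
top stand_top 0.18 [375.3 234.7] [ 0.516  -0.2128  0.062 ]
top mouth 0.64 [375.5 239. ] [ 0.5028 -0.2017  0.115 ]
top mouth 0.57 [368.9 320.6] [ 0.3293 -0.1854  0.115 ]
top mouth 0.56 [447.6 260. ] [ 0.4588 -0.359   0.115 ]
top holder_top 0.97 [435.4 257.2] [ 0.466  -0.3555  0.05  ]
top holder_top 0.93 [364.3 316.4] [ 0.3303 -0.1878  0.05  ]
top holder_top 0.71 [370.2 237. ] [ 0.5114 -0.2034  0.05  ]
side cap_center 0.9 [170.  218.5] [0.4061 0.1688 0.062 ]
side cap_center 0.74 [211.6 173.1] [0.5556 0.2525 0.062 ]
side stand_top 0.62 [213.6 174.4] [0.5571 0.245  0.062 ]
side mouth 0.92 [361.8 386.5] [ 0.4634 -0.357   0.115 ]
side mouth 0.82 [222.9 349.9] [ 0.3357 -0.1927  0.115 ]
side holder_top 0.9 [359.9 404.4] [ 0.4672 -0.3609  0.05  ]
side holder_top 0.86 [222.1 369.6] [ 0.3277 -0.1882  0.05  ]
```

View pics/crop1.png

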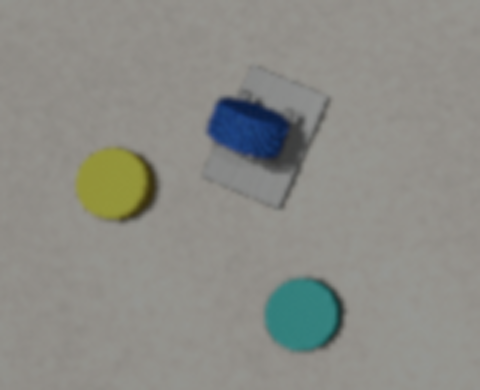

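View pics/crop2.png

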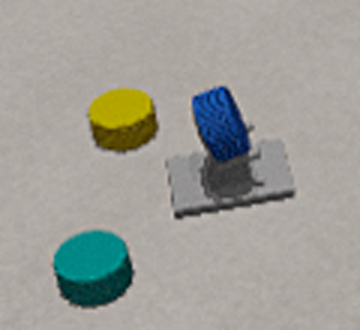

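The blue cap is confirmed: it is the ribbed one on the steel stand, facing about -24° from +x. I'll go above it for a wrist look.

```bash
python3 -m crank '[0.0854,-0.02,-0.01,0,0,0,0, 0.0854,-0.06,-0.03,0.01,0,0,2, 0.0854,-0.1,-0.05,0.01,0,0,4, 0.0854,-0.14,-0.07,0.01,0,0,6, 0.0854,-0.18,-0.09,0.01,0,0,8, 0.0854,-0.22,-0.11,0.01,0,0,9.5, 0.0854,-0.26,-0.13,0.01,0,0,9.5, 0.0854,-0.3,-0.15,0.02,0,0,9.5, 0.0854,-0.34,-0.17,0.02,0,0,9.5, 0.0854,-0.38,-0.19,0.02,0,0,9.5, 0.0854,-0.42,-0.21,0.02,0,0,9.5, 0.0854,-0.45,-0.23,0.03,0,0,9.5, 0.0854,-0.465,-0.235,0.03,0,0,9.5, 0.0854,-0.473,-0.239,0.03,0,0,9.5, 0.0854,-0.473,-0.239,0.03,0,0,9.5, 0.0854,-0.473,-0.239,0.03,0,0,9.5, 0.0854,-0.473,-0.239,0.03,0,0,9.5]'
cat > look.py <<'E'
from h import *
import sys
s=r.read_state();p,d=r.snapshot("wrist");n=sys.argv[1]
print(s["t"],s["tcp_pos"].round(4),s["qpos"].round(3),"F",s["force"].round(1),s["finger_gap"].round(3));print(s["eef_rot"].round(4))
cv2.imwrite(f"pics/{n}.png",p);np.savez(f"pics/{n}.npz",d=d,p=p,tcp=s["tcp_pos"],R=s["eef_rot"])
E
python3 look.py w1
```

```text
t: 2.35
tcp_pos: [0.5533, 0.2572, 0.2016]
eef_rot: [[-0.915, 0.404, -0.001], [0.404, 0.915, 0.001], [0.001, 0.001, -1.0]]
force: [-0.6, 0.6, -0.5]
finger_gap: 1.002Traceback (most recent call last):
  File "look.py", line 4, in <module>
    print(s["t"],s["tcp_pos"].round(4),s["qpos"].round(3),"F",s["force"].round(1),s["finger_gap"].round(3));print(s["eef_rot"].round(4))
                                                                                  ^^^^^^^^^^^^^^^^^^^^^
AttributeError: 'float' object has no attribute 'round'
```

```bash
sed -i 's/s\["finger_gap"\].round(3)/round(s["finger_gap"],3)/' look.py
python3 look.py w1; python3 - <<'E'
from h import *
z=np.load("pics/w1.npz");s=dict(tcp_pos=z["tcp"],eef_rot=z["R"])
c,px=cloud("wrist",z["d"],None,s)
hsv=cv2.cvtColor(z["p"],cv2.COLOR_BGR2HSV)[px[:,1],px[:,0]]
b=(hsv[:,0]>100)&(hsv[:,0]<125)&(hsv[:,1]>120)
print(b.sum(),c[b].min(0),c[b].max(0),np.median(c[b],0))
q=c[b];q=q[(np.abs(q[:,0]-.555)<.07)&(np.abs(q[:,1]-.255)<.07)]
a=np.deg2rad(-24)
# fit yaw, center using lateral extents
for yaw in np.arange(-34,-10,2):
    a=np.deg2rad(yaw);u=np.array([np.cos(a),np.sin(a)]);v=np.array([-u[1],u[0]])
    e=q[:,:2]@v;f=q[:,:2]@u
    print(yaw,np.percentile(e,[.5,99.5]).round(4),np.ptp(np.percentile(e,[.5,99.5])).round(4),np.percentile(f,[.5,99.5]).round(4))
# plate
pl=c[(np.abs(c[:,2]-.010)<.004)&(np.abs(c[:,0]-.555)<.08)&(np.abs(c[:,1]-.255)<.08)]
rect=cv2.minAreaRect((pl[:,:2]*1000).astype(np.float32));print(len(pl),rect)
print(np.percentile(q[:,2],99.5))
E
```

```text
2.4 [0.5536 0.2568 0.2016] [-0.391  0.706 -0.21   1.643  0.186  0.812  0.474] F [-0.5  0.6 -1. ] 0.999
[[-9.145e-01  4.046e-01 -4.000e-04]
 [ 4.046e-01  9.145e-01  1.100e-03]
 [ 8.000e-04  9.000e-04 -1.000e+00]]
840 [0.54120105 0.23415979 0.06855218] [0.58117448 0.28454323 0.09335634] [0.55409685 0.26122653 0.08580435]
-34 [0.4999 0.5542] 0.0543 [0.3042 0.3289]
-32 [0.4884 0.5426] 0.0542 [0.3228 0.3473]
-30 [0.4763 0.5304] 0.054 [0.3409 0.3654]
-28 [0.4637 0.5174] 0.0537 [0.3585 0.3833]
-26 [0.4505 0.5039] 0.0534 [0.3755 0.4008]
-24 [0.4367 0.4898] 0.0531 [0.392  0.4181]
-22 [0.4225 0.4752] 0.0527 [0.408  0.4347]
-20 [0.4077 0.46  ] 0.0523 [0.4235 0.4508]
-18 [0.3925 0.4444] 0.0519 [0.4383 0.4664]
-16 [0.3767 0.4284] 0.0517 [0.4524 0.4815]
-14 [0.3605 0.4118] 0.0514 [0.4657 0.4959]
-12 [0.3438 0.3947] 0.0509 [0.4786 0.5099]
2853 ((564.071533203125, 255.0996551513672), (70.1768798828125, 99.98100280761719), 68.23847198486328)
0.09252702164251013
```

View pics/w1.png

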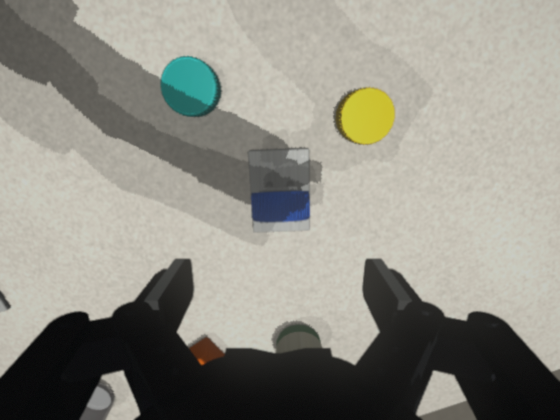

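The wrist view shows the blue cap at (280,207) on the plate (250-310, 148-232), with the teal cap at (190,86) and the yellow at (366,115). The plate fit gives a centre of (0.564,0.255) and a stand yaw of -21.8°. I'm descending to grasp.

```bash
python3 -m crank '[0.0854,-0.01,0.003,0.03,0,0,-2, 0.0854,-0.01,0.003,0.06,0,0,-2, 0.0854,-0.01,0.003,0.08,0,0,-2, 0.0854,-0.01,0.003,0.08,0,0,-2, 0.0854,-0.01,0.003,0.08,0,0,-2, 0.0854,-0.01,0.003,0.08,0,0,-2]'
python3 look.py w2; python3 - <<'E'
from h import *
z=np.load("pics/w2.npz");s=dict(tcp_pos=z["tcp"],eef_rot=z["R"])
c,px=cloud("wrist",z["d"],None,s)
hsv=cv2.cvtColor(z["p"],cv2.COLOR_BGR2HSV)[px[:,1],px[:,0]]
b=(hsv[:,0]>100)&(hsv[:,0]<125)&(hsv[:,1]>120)
q=c[b];q=q[(np.abs(q[:,0]-.555)<.07)&(np.abs(q[:,1]-.255)<.07)]
t=(q-z["tcp"])@z["R"]
print(len(q),np.percentile(t,[1,50,99],axis=0).round(4))
E
```

```text
t: 3.05
tcp_pos: [0.5659, 0.2545, 0.1228]
eef_rot: [[-0.927, 0.375, 0.002], [0.375, 0.927, 0.002], [-0.002, 0.002, -1.0]]
force: [-0.3, -0.5, -0.1]
finger_gap: 0.999
3.05 [0.5659 0.2545 0.1228] [-0.39   0.821 -0.193  1.674  0.229  0.665  0.483] F [-0.3 -0.5 -0.1] 0.999
[[-0.9271  0.3748  0.0023]
 [ 0.3748  0.9271  0.0015]
 [-0.0016  0.0023 -1.    ]]
1701 [[-0.0027 -0.0253  0.0311]
 [ 0.014  -0.0019  0.0371]
 [ 0.0216  0.0247  0.0875]]
```

View pics/w2.png

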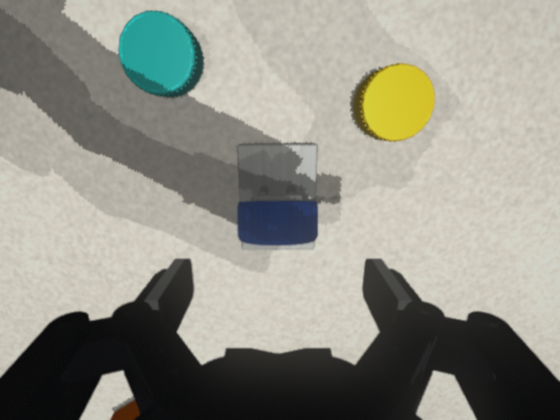

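```bash
python3 -m crank '[0.0854,0.002,0,0.02,0,0,0, 0.0854,0.002,0,0.04,0,0,0, 0.0854,0.002,0,0.06,0,0,0, 0.0854,0.002,0,0.075,0,0,0, 0.0854,0.002,0,0.085,0,0,0, 0.0854,0.002,0,0.085,0,0,0, 0.0854,0.002,0,0.085,0,0,0]'
python3 look.py w3; python3 -m crank '[0.07,0,0,0,0,0,0, 0.05,0,0,0,0,0,0, 0.03,0,0,0,0,0,0, 0.03,0,0,0,0,0,0, 0.03,0,0,0,0,0,0, 0.03,0,0,0,0,0,0]'; python3 look.py w4
```

```text
t: 3.8
tcp_pos: [0.5637, 0.2546, 0.0368]
eef_rot: [[-0.927, 0.375, 0.001], [0.375, 0.927, 0.001], [-0.001, 0.001, -1.0]]
force: [-0.0, -0.2, 0.6]
finger_gap: 0.997
3.8 [0.5637 0.2546 0.0368] [-0.413  0.948 -0.155  1.71   0.263  0.503  0.451] F [-0.  -0.2  0.6] 0.997
[[-9.269e-01  3.753e-01  9.000e-04]
 [ 3.753e-01  9.269e-01  5.000e-04]
 [-6.000e-04  8.000e-04 -1.000e+00]]
t: 4.45
tcp_pos: [0.564, 0.2551, 0.0373]
eef_rot: [[-0.927, 0.375, 0.002], [0.375, 0.927, 0.001], [-0.001, 0.002, -1.0]]
force: [-0.7, 0.5, 5.7]
finger_gap: 0.668
4.45 [0.564  0.2551 0.0373] [-0.413  0.947 -0.155  1.71   0.263  0.503  0.451] F [-0.7  0.5  5.7] 0.668
[[-0.927   0.3751  0.0018]
 [ 0.3751  0.927   0.0015]
 [-0.0011  0.002  -1.    ]]
```

View pics/w4.png

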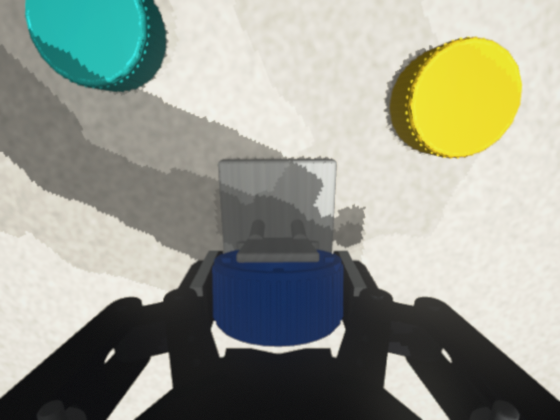

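Gripped at a 57 mm opening; the wrist view shows the blue cap at (278,300) between both pads. I'll lift it and carry it to clear bench near (0.50,0.06).

```bash
python3 -m crank '[0.03,0,0,-0.005,0,0,0, 0.03,0,0,-0.015,0,0,0, 0.03,0,0,-0.03,0,0,0, 0.03,0,0,-0.055,0,0,0, 0.03,0,0,-0.08,0,0,0, 0.03,0,-0.01,-0.1,0,0,0, 0.03,0,-0.03,-0.11,0,0,-2, 0.03,-0.005,-0.06,-0.11,0,0,-6, 0.03,-0.005,-0.09,-0.11,0,0,-11, 0.03,-0.01,-0.12,-0.11,0,0,-17, 0.03,-0.014,-0.15,-0.11,0,0,-22, 0.03,-0.014,-0.18,-0.11,0,0,-26, 0.03,-0.014,-0.2,-0.11,0,0,-27, 0.03,-0.014,-0.205,-0.11,0,0,-27, 0.03,-0.014,-0.205,-0.11,0,0,-27, 0.03,-0.014,-0.205,-0.11,0,0,-27]'
python3 look.py w5
```

```text
t: 6.1
tcp_pos: [0.5003, 0.0607, 0.1469]
eef_rot: [[-0.996, -0.088, 0.002], [-0.088, 0.996, 0.002], [-0.002, 0.001, -1.0]]
force: [0.3, -0.0, -0.4]
finger_gap: 0.665
6.1 [0.5003 0.0607 0.1469] [ 1.000e-03  6.820e-01 -3.430e-01  2.005e+00  4.360e-01  5.230e-01
  1.006e+00] F [ 0.3 -0.  -0.4] 0.665
[[-0.9962 -0.0875  0.0019]
 [-0.0875  0.9962  0.0015]
 [-0.0021  0.0014 -1.    ]]
```

View pics/w5.png

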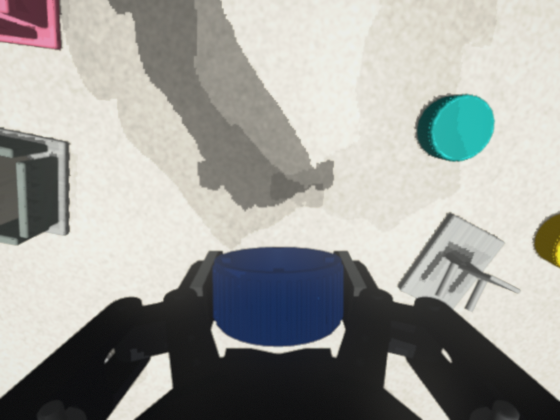

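```bash
python3 -m crank '[0.03,0,0,0.0,0,-5,0, 0.03,0,0,0.0,0,-11,0, 0.03,0,0,0.0,0,-18,0, 0.03,0,0,0.0,0,-25,0, 0.03,0,0,0,0,-32,0, 0.03,0,0,0,0,-38,0, 0.03,0,0,0,0,-42,0, 0.03,0,0,0,0,-42,0, 0.03,0,0,0,0,-42,0]'
python3 look.py w6; python3 - <<'E'
from h import *
p,d=r.snapshot("side");np.save("pics/s6.npy",d);s=r.read_state()
c=proj("side",s["tcp_pos"]).astype(int);print(c)
a=p[max(0,c[1]-70):c[1]+50,max(0,c[0]-80):c[0]+60];cv2.imwrite("pics/s6.png",cv2.resize(a,None,fx=4,fy=4,interpolation=2))
E
```

```text
t: 7.05
tcp_pos: [0.4957, 0.0514, 0.1427]
eef_rot: [[-0.912, -0.077, 0.404], [-0.102, 0.994, -0.041], [-0.398, -0.078, -0.914]]
force: [-1.1, -1.4, -2.1]
finger_gap: 0.667
7.05 [0.4957 0.0514 0.1427] [ 0.028  0.693 -0.532  2.411  2.078  0.581 -0.72 ] F [-1.1 -1.4 -2.1] 0.667
[[-0.9117 -0.0767  0.4037]
 [-0.1017  0.994  -0.0409]
 [-0.3981 -0.0783 -0.914 ]]
[227 205]
```

View pics/s6.png

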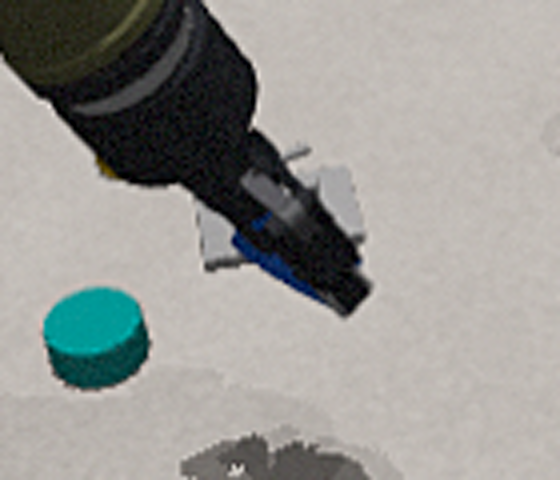

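View pics/w6.png

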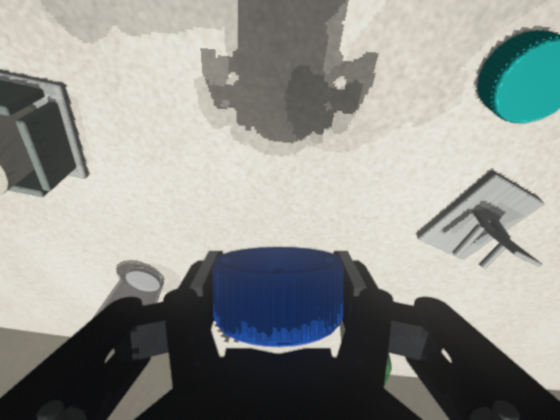

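```bash
python3 -m crank '[0.03,0,0,0,0,0,0, 0.03,0,0,0,0,0,0]'; python3 -c "
from h import *
print(r.read_state()['qpos'].round(3))"
```

```text
t: 7.35
tcp_pos: [0.4941, 0.049, 0.1416]
eef_rot: [[-0.915, -0.076, 0.396], [-0.101, 0.994, -0.045], [-0.39, -0.081, -0.917]]
force: [-0.6, 0.2, -0.9]
finger_gap: 0.665
[ 0.028  0.693 -0.527  2.409  2.067  0.574 -0.706]
```

```bash
python3 -m crank '[0.03,-0.02,0,0.01,0,0,0, 0.03,-0.05,0,0.02,0,0,0, 0.03,-0.08,0,0.033,0,0,0, 0.03,-0.105,0,0.045,0,0,0, 0.03,-0.111,0,0.047,0,-4,0, 0.03,-0.111,0,0.047,0,-9,0, 0.03,-0.111,0,0.047,0,-14,0, 0.03,-0.111,0,0.047,0,-18,0, 0.03,-0.111,0,0.047,0,-18,0, 0.03,-0.111,0,0.047,0,-18,0]'; python3 -c "
from h import *
print(r.read_state()['qpos'].round(3))"
```

```text
t: 8.35
tcp_pos: [0.6139, 0.0577, 0.1414]
eef_rot: [[-0.749, -0.076, 0.658], [-0.111, 0.994, -0.012], [-0.653, -0.082, -0.753]]
force: [0.5, -0.2, -0.5]
finger_gap: 0.665
[ 0.095  0.858 -0.602  2.345  2.423  0.921 -0.898]
```

```bash
python3 -m crank '[0.03,0.013,0.002,0.015,-1,0,1, 0.03,0.033,0.004,0.038,-3,0,3, 0.03,0.052,0.007,0.06,-3,0,3.5, 0.03,0.068,0.0085,0.078,-3,0,3.5, 0.03,0.0718,0.009,0.0828,-3,0,3.5, 0.03,0.0718,0.009,0.0828,-3,0,3.5, 0.03,0.0718,0.009,0.0828,-3,0,3.5]'; python3 look.py w7; python3 - <<'E'
from h import *
p,d=r.snapshot("side");s=r.read_state()
c=proj("side",s["tcp_pos"]).astype(int);print(c)
a=p[max(0,c[1]-60):c[1]+40,max(0,c[0]-80):c[0]+50];cv2.imwrite("pics/s7.png",cv2.resize(a,None,fx=4,fy=4,interpolation=2))
E
```

```text
t: 9.05
tcp_pos: [0.6149, 0.0587, 0.0333]
eef_rot: [[-0.75, -0.065, 0.658], [-0.05, 0.998, 0.042], [-0.659, -0.002, -0.752]]
force: [0.2, 0.3, -0.5]
finger_gap: 0.668
9.05 [0.6149 0.0587 0.0333] [ 0.149  1.141 -0.618  2.341  2.636  1.132 -0.998] F [ 0.2  0.3 -0.5] 0.668
[[-0.7503 -0.0653  0.6579]
 [-0.0504  0.9979  0.0416]
 [-0.6592 -0.0019 -0.752 ]]
[277 215]
```

View pics/s7.png

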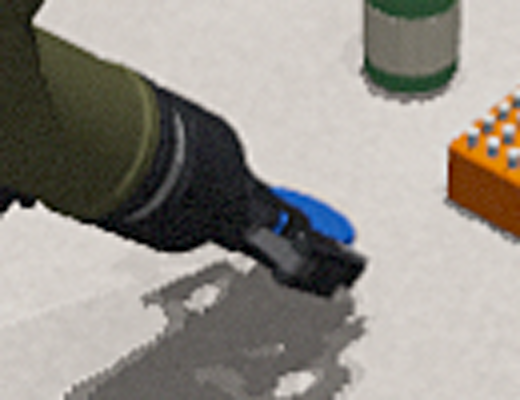

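View pics/w7.png

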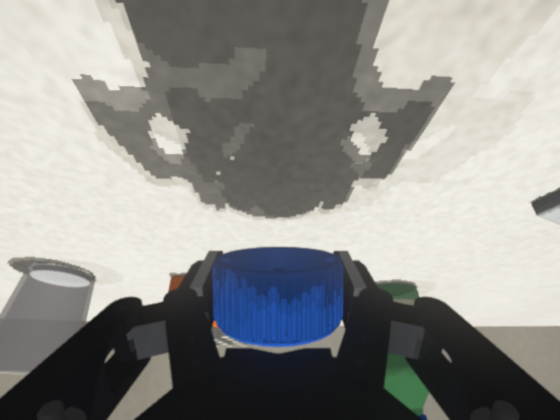

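The cap is still held as before, level and with its top facing forward and up. Next I'll lower it slowly by feel.

```bash
python3 -m crank '[0.03,0.005,0,0.006,0,0,0, 0.03,0.0105,0,0.012,0,0,0, 0.03,0.0118,0,0.0135,0,0,0, 0.03,0.0118,0,0.0135,0,0,0, 0.03,0.0118,0,0.0135,0,0,0]'; python3 -m crank '[0.03,0.0013,0,0.0015,0,0,0, 0.03,0.0013,0,0.0015,0,0,0]';
```

```text
t: 9.65
tcp_pos: [0.6136, 0.0585, 0.0137]
eef_rot: [[-0.752, -0.065, 0.656], [-0.05, 0.998, 0.042], [-0.657, -0.001, -0.754]]
force: [0.1, -0.4, 0.0]
finger_gap: 0.668
t: 9.85
tcp_pos: [0.6138, 0.0584, 0.0118]
eef_rot: [[-0.752, -0.065, 0.656], [-0.05, 0.998, 0.042], [-0.658, -0.001, -0.753]]
force: [0.5, -0.3, -0.6]
finger_gap: 0.668
```

```bash
python3 -m crank '[0.03,0.0007,0,0.0008,0,0,0, 0.03,0.0007,0,0.0008,0,0,0]';python3 -m crank '[0.03,0.0007,0,0.0008,0,0,0, 0.03,0.0007,0,0.0008,0,0,0]'; python3 -m crank '[0.03,0.0007,0,0.0008,0,0,0, 0.03,0.0007,0,0.0008,0,0,0]'
```

```text
t: 10.05
tcp_pos: [0.6138, 0.0584, 0.0108]
eef_rot: [[-0.752, -0.065, 0.656], [-0.05, 0.998, 0.042], [-0.658, -0.001, -0.753]]
force: [0.6, -0.5, -0.3]
finger_gap: 0.661
t: 10.25
tcp_pos: [0.6138, 0.0584, 0.0097]
eef_rot: [[-0.752, -0.065, 0.656], [-0.05, 0.998, 0.042], [-0.658, -0.001, -0.753]]
force: [0.4, 0.4, -0.3]
finger_gap: 0.668
t: 10.45
tcp_pos: [0.6139, 0.0585, 0.009]
eef_rot: [[-0.751, -0.065, 0.657], [-0.05, 0.998, 0.042], [-0.658, -0.001, -0.753]]
force: [-1.2, -0.3, 1.8]
finger_gap: 0.665
```

```bash
python3 -m crank '[0.03,0.0007,0,0.0008,0,0,0, 0.03,0.0007,0,0.0008,0,0,0]';python3 -m crank '[0.03,0.0007,0,0.0008,0,0,0, 0.03,0.0007,0,0.0008,0,0,0]'
```

```text
t: 10.65
tcp_pos: [0.6139, 0.0585, 0.0086]
eef_rot: [[-0.751, -0.066, 0.658], [-0.05, 0.998, 0.042], [-0.659, -0.001, -0.752]]
force: [-2.6, -1.9, 8.1]
finger_gap: 0.667
t: 10.85
tcp_pos: [0.6139, 0.0586, 0.0084]
eef_rot: [[-0.75, -0.066, 0.658], [-0.05, 0.998, 0.043], [-0.66, -0.001, -0.751]]
force: [-6.2, -1.4, 13.9]
finger_gap: 0.667
```

In contact at 14 N. Now releasing.

```bash
python3 -m crank '[0.0854,0,0,0,0,0,0, 0.0854,0,0,0,0,0,0, 0.0854,0,0,0,0,0,0, 0.0854,0,0,0,0,0,0, 0.0854,0,0,0,0,0,0, 0.0854,0,0,0,0,0,0]'; python3 look.py w8; python3 - <<'E'
from h import *
p,d=r.snapshot("side");s=r.read_state()
c=proj("side",s["tcp_pos"]).astype(int);print(c)
a=p[max(0,c[1]-60):c[1]+40,max(0,c[0]-80):c[0]+50];cv2.imwrite("pics/s8.png",cv2.resize(a,None,fx=4,fy=4,interpolation=2))
E
```

```text
t: 11.45
tcp_pos: [0.6138, 0.0584, 0.0064]
eef_rot: [[-0.752, -0.065, 0.656], [-0.05, 0.998, 0.042], [-0.657, -0.001, -0.753]]
force: [-0.1, 0.1, -0.3]
finger_gap: 0.997
11.45 [0.6138 0.0584 0.0064] [ 0.148  1.204 -0.607  2.329  2.67   1.173 -1.002] F [-0.1  0.1 -0.3] 0.997
[[-7.518e-01 -6.490e-02  6.561e-01]
 [-4.950e-02  9.979e-01  4.200e-02]
 [-6.575e-01 -9.000e-04 -7.535e-01]]
[277 224]
```

View pics/s8.png

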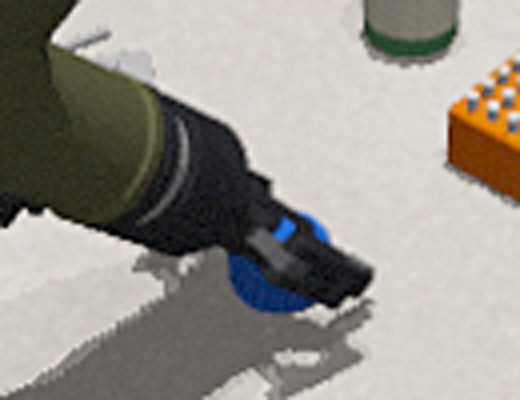

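View pics/w8.png

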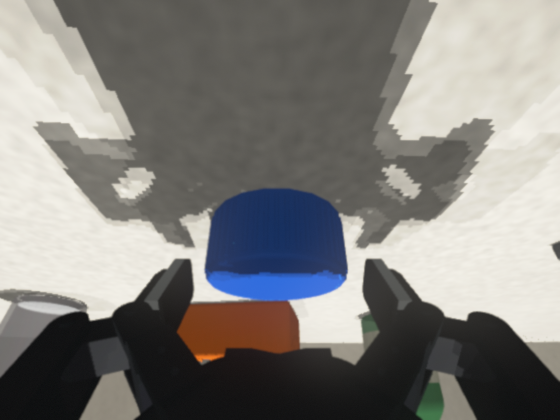

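The side and wrist views show the cap flat, closed top up, wrist pixel about (276,245) with the bright top face visible, free between open fingers. I'll back off along the tool axis and swing upright over it.

```bash
python3 -m crank '[0.0854,0,0,-0.015,0,0,0, 0.0854,0,0,-0.04,0,0,0, 0.0854,0,0,-0.07,0,0,0, 0.0854,0,0,-0.1,0,0,0, 0.0854,0,0,-0.12,0,0,0, 0.0854,-0.03,0,-0.13,0,6,0, 0.0854,-0.06,0,-0.14,0,13,0, 0.0854,-0.085,-0.004,-0.144,0,20,0, 0.0854,-0.094,-0.004,-0.144,0,28,0, 0.0854,-0.094,-0.004,-0.144,0,35,0, 0.0854,-0.094,-0.004,-0.144,0,41,0, 0.0854,-0.094,-0.004,-0.144,0,41,0, 0.0854,-0.094,-0.004,-0.144,0,41,0]'; python3 look.py w9
```

```text
t: 12.85
tcp_pos: [0.589, 0.0468, 0.1729]
eef_rot: [[-0.992, -0.057, 0.11], [-0.064, 0.996, -0.065], [-0.105, -0.072, -0.992]]
force: [1.3, -1.5, -1.8]
finger_gap: 1.0
12.85 [0.589  0.0468 0.1729] [ 0.224  0.778 -0.751  1.819  0.877  0.822  0.633] F [ 1.3 -1.5 -1.8] 1.0
[[-0.9924 -0.0568  0.1096]
 [-0.0642  0.9958 -0.0654]
 [-0.1055 -0.0719 -0.9918]]
```

View pics/w9.png

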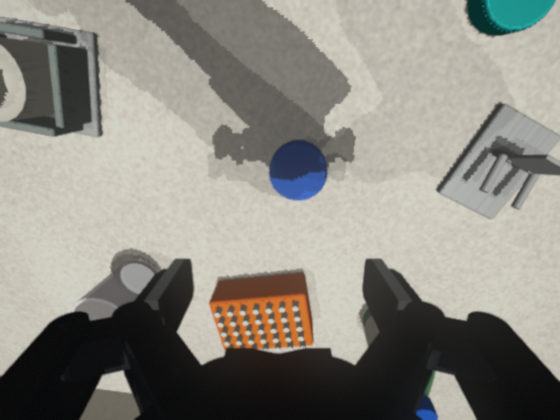

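```bash
cat > cap.py <<'E'
from h import *
import sys
z=np.load(f"pics/{sys.argv[1]}.npz");s=dict(tcp_pos=z["tcp"],eef_rot=z["R"])
c,px=cloud("wrist",z["d"],None,s)
hsv=cv2.cvtColor(z["p"],cv2.COLOR_BGR2HSV)[px[:,1],px[:,0]]
b=(hsv[:,0]>100)&(hsv[:,0]<125)&(hsv[:,1]>120)&(np.linalg.norm(c[:,:2]-z["tcp"][:2],axis=1)<.12)
q=c[b];zt=np.percentile(q[:,2],90);t=q[np.abs(q[:,2]-zt)<.004]
(cx,cy),rad=cv2.minEnclosingCircle((t[:,:2]*1000).astype(np.float32))
print("top z",zt.round(4),"plane std",t[:,2].std().round(4),"c",cx,cy,"r",rad,"mid",(t.min(0)+t.max(0))[:2]/2)
C=np.array([cx/1000,cy/1000,0])-z["tcp"];print("shift tool xyz to centre xy, TCP z=0:",(C@z["R"]).round(4))
E
python3 cap.py w9; python3 -m crank '[0.0854,0,0,0,-2,3,-4, 0.0854,0,0,0,-3.7,6.3,-10, 0.0854,0,0,0,-3.7,6.3,-10, 0.0854,0,0,0,-3.7,6.3,-10]'; python3 look.py w10;python3 cap.py w10
```

```text
top z 0.0282 plane std 0.0007 c 581.94921875 55.77901077270508 r 28.279586791992188 mid [0.58210624 0.05583105]
shift tool xyz to centre xy, TCP z=0: [0.0247 0.0217 0.1702]
t: 13.3
tcp_pos: [0.5894, 0.0451, 0.1711]
eef_rot: [[-0.974, -0.226, -0.004], [-0.226, 0.974, -0.019], [0.008, -0.018, -1.0]]
force: [-0.6, 0.3, 0.5]
finger_gap: 1.001
13.3 [0.5894 0.0451 0.1711] [ 0.295  0.85  -0.855  1.706  0.779  0.973  0.93 ] F [-0.6  0.3  0.5] 1.001
[[-0.9741 -0.2261 -0.004 ]
 [-0.226   0.9739 -0.0195]
 [ 0.0083 -0.0181 -0.9998]]
top z 0.0281 plane std 0.0007 c 582.1201782226562 55.18648910522461 r 28.04067611694336 mid [0.58228298 0.05550009]
shift tool xyz to centre xy, TCP z=0: [0.0034 0.0145 0.1709]
```

```bash
python3 -m crank '[0.0854,0.001,0.004,0.01,0,0,8, 0.0854,0.003,0.01,0.03,0,0,16, 0.0854,0.0034,0.0145,0.05,0,0,24, 0.0854,0.0034,0.0145,0.06,0,0,32, 0.0854,0.0034,0.0145,0.07,0,0,40, 0.0854,0.0034,0.0145,0.08,0,0,48, 0.0854,0.0034,0.0145,0.08,0,0,56, 0.0854,0.0034,0.0145,0.08,0,0,64, 0.0854,0.0034,0.0145,0.08,0,0,72, 0.0854,0.0034,0.0145,0.08,0,0,75, 0.0854,0.0034,0.0145,0.08,0,0,75, 0.0854,0.0034,0.0145,0.08,0,0,75]'; python3 look.py w11;python3 cap.py w11
```

```text
t: 14.55
tcp_pos: [0.5824, 0.0576, 0.0919]
eef_rot: [[-0.475, 0.88, -0.004], [0.88, 0.474, -0.019], [-0.015, -0.013, -1.0]]
force: [0.1, 0.1, -0.2]
finger_gap: 1.002
14.55 [0.5824 0.0576 0.0919] [ 0.065  0.864 -0.445  1.784  0.609  0.646 -0.252] F [ 0.1  0.1 -0.2] 1.002
[[-0.4746  0.8802 -0.004 ]
 [ 0.8801  0.4744 -0.0193]
 [-0.0151 -0.0127 -0.9998]]
top z 0.0281 plane std 0.0007 c 581.824462890625 56.700592041015625 r 28.288328170776367 mid [0.58200434 0.05693314]
shift tool xyz to centre xy, TCP z=0: [0.0008 0.0003 0.0919]
```

View pics/w11.png

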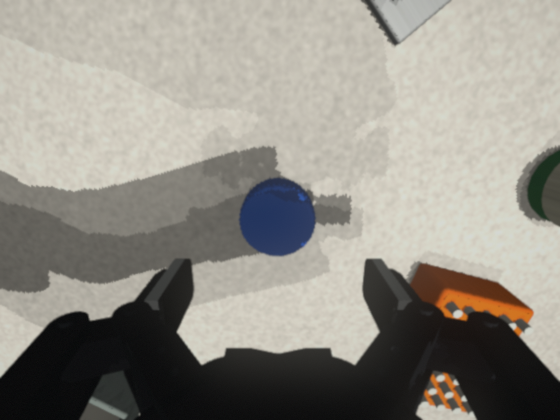

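The cap is centred at (278,217) and its plane is level at z 28 mm. Descending to regrasp.

```bash
python3 -m crank '[0.0854,0.0008,0,0.02,-0.7,0.9,0, 0.08,0.0008,0.0003,0.04,-0.7,0.9,0, 0.075,0.0008,0.0003,0.06,-0.7,0.9,0, 0.07,0.0008,0.0003,0.075,-0.7,0.9,0, 0.07,0.0008,0.0003,0.085,-0.7,0.9,0, 0.07,0.0008,0.0003,0.09,-0.7,0.9,0, 0.07,0.0008,0.0003,0.09,-0.7,0.9,0, 0.07,0.0008,0.0003,0.09,-0.7,0.9,0]'; python3 -c "
from h import *
print(r.read_state()['qpos'].round(3))"
```

```text
t: 15.4
tcp_pos: [0.583, 0.0566, 0.0021]
eef_rot: [[-0.473, 0.881, 0.0], [0.881, 0.473, 0.001], [0.001, 0.001, -1.0]]
force: [0.2, -0.1, -1.1]
finger_gap: 0.822
[ 0.025  0.999 -0.35   1.808  0.701  0.462 -0.324]
```

```bash
python3 -m crank '[0.07,0.001,0,0.002,0,0,0, 0.07,0.001,0,0.002,0,0,0, 0.05,0.001,0,0.002,0,0,0, 0.03,0.001,0,0.002,0,0,0, 0.03,0.001,0,0.002,0,0,0, 0.03,0.001,0,0.002,0,0,0, 0.03,0.001,0,0.002,0,0,0]'; python3 -m crank '[0.03,0,0,-0.01,0,0,0, 0.03,0,0,-0.03,0,0,0, 0.03,0,0,-0.06,0,0,0, 0.03,0,0,-0.1,0,0,0, 0.03,0,0,-0.14,0,0,0, 0.03,0,0,-0.18,0,0,0, 0.03,0,0,-0.2,0,0,0, 0.03,0,0,-0.2,0,0,0, 0.03,0,0,-0.2,0,0,0]'; python3 look.py w12; python3 - <<'E'
from h import *
p,d=r.snapshot("top")
for t,z in [("mouth",.115),("holder_top",.05)]:
    for q in r.mark_of("top",t)[:3]: print(t,q["p"],q["pixel"],atz("top",q["pixel"],z))
cv2.imwrite("pics/t12.png",cv2.resize(p[200:290,310:430],None,fx=5,fy=5,interpolation=2))
c,px=cloud("top",d)
k=(abs(c[:,0]-.51)<.08)&(abs(c[:,1]+.2)<.08)
m=k&(abs(c[:,2]-.05)<.004);print("holder",cv2.minAreaRect((c[m,:2]*1000).astype(np.float32)))
m=k&(abs(c[:,2]-.115)<.004);print("rim",m.sum(),cv2.minEnclosingCircle((c[m,:2]*1000).astype(np.float32)),c[k,2].max())
E
```

```text
t: 16.1
tcp_pos: [0.5822, 0.0573, 0.0005]
eef_rot: [[-0.473, 0.881, -0.0], [0.881, 0.473, 0.001], [0.001, 0.0, -1.0]]
force: [-0.5, -0.6, 5.6]
finger_gap: 0.662
t: 17.0
tcp_pos: [0.5819, 0.0568, 0.1999]
eef_rot: [[-0.473, 0.881, -0.001], [0.881, 0.473, 0.0], [0.001, -0.0, -1.0]]
force: [-1.0, 0.4, 0.5]
finger_gap: 0.662
17.0 [0.5819 0.0568 0.1999] [ 0.146  0.722 -0.564  1.712  0.487  0.852 -0.141] F [-1.   0.4  0.5] 0.662
[[-4.728e-01  8.812e-01 -7.000e-04]
 [ 8.812e-01  4.728e-01  4.000e-04]
 [ 7.000e-04 -4.000e-04 -1.000e+00]]
mouth 0.77 [447.7, 259.9] [ 0.4589891  -0.35922992  0.115     ]
mouth 0.51 [376.3, 235.9] [ 0.50956323 -0.20354737  0.115     ]
holder_top 0.68 [370.2, 238.7] [ 0.50746645 -0.20331075  0.05      ]
holder_top 0.67 [438.3, 256.3] [ 0.46814774 -0.36246219  0.05      ]
holder_top 0.35 [172.9, 214.6] [0.55790513 0.25829394 0.05      ]
holder ((527.1395263671875, -231.0229949951172), (91.28101348876953, 36.460689544677734), 35.7641487121582)
rim 52 ((511.77423095703125, -207.87857055664062), 15.596291542053223) 0.11806769552328811
```

View pics/w12.png

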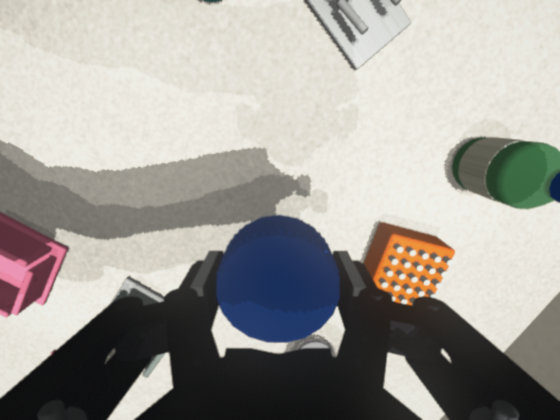

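View pics/t12.png

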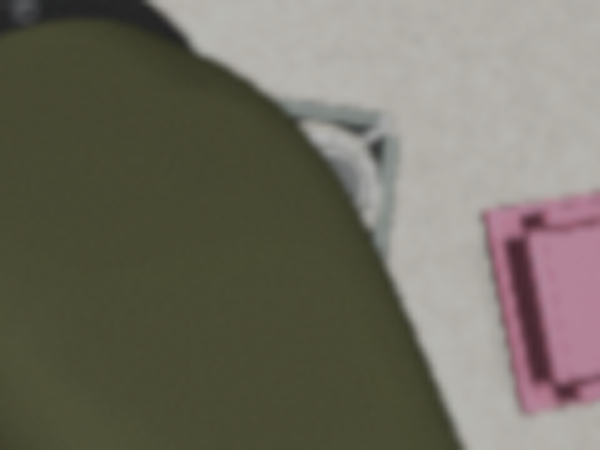

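Cap held, 57 mm opening, level in the jaws at wrist (278,280). The arm hides the bottle in this view, so I'll locate the mouth from the earlier clear pictures.

```bash
python3 - <<'E'
from h import *
for n in ["top","side"]:
    d=np.load(f"pics/{n}1.npy");c,px=cloud(n,d)
    k=(abs(c[:,0]-.505)<.08)&(abs(c[:,1]+.2)<.08)
    m=k&(abs(c[:,2]-.05)<.004);print(n,"holder",m.sum(),cv2.minAreaRect((c[m,:2]*1000).astype(np.float32)))
    for lo,hi in [(.111,.12),(.095,.105),(.078,.09)]:
        m=k&(c[:,2]>lo)&(c[:,2]<hi);print(lo,m.sum(),cv2.minEnclosingCircle((c[m,:2]*1000).astype(np.float32)))
p=cv2.imread("pics/top1.png");q=cv2.resize(p[200:280,330:430],None,fx=6,fy=6,interpolation=2)
cv2.imwrite("pics/tb.png",q);p=cv2.imread("pics/side1.png");cv2.imwrite("pics/sb.png",cv2.resize(p[270:370,260:370],None,fx=5,fy=5,interpolation=2))
E
```

```text
top holder 403 ((506.9828186035156, -200.14547729492188), (90.9588623046875, 90.19314575195312), 82.86053466796875)
0.111 222 ((506.6877136230469, -199.80520629882812), 19.56666374206543)
0.095 111 ((507.1391906738281, -200.4319610595703), 24.6957950592041)
0.078 42 ((506.1653137207031, -198.18365478515625), 26.55521011352539)
side holder 612 ((506.5315246582031, -202.9873504638672), (89.76911926269531, 91.06127166748047), 82.96471405029297)
0.111 349 ((505.9954528808594, -203.69569396972656), 19.1024112701416)
0.095 192 ((507.4524841308594, -203.30894470214844), 25.155366897583008)
0.078 158 ((504.97430419921875, -204.2786102294922), 26.62909507751465)
```

View pics/tb.png

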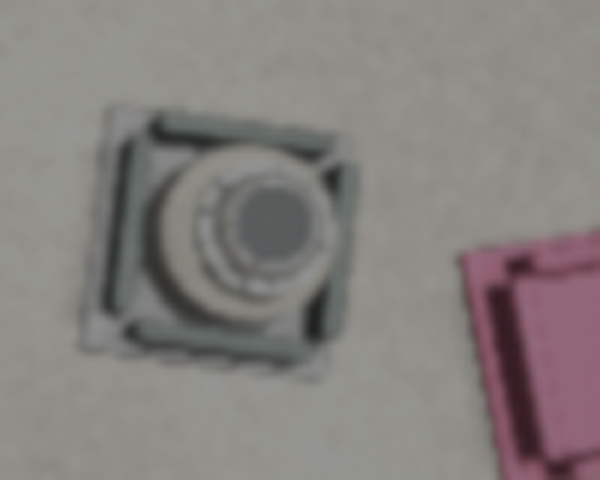

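View pics/sb.png

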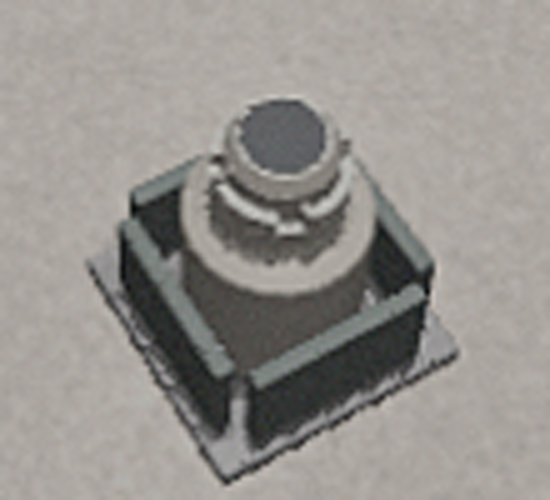

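```bash
python3 -m crank '[0.03,-0.015,-0.01,0,0,0,0, 0.03,-0.045,-0.033,0,0,0,0, 0.03,-0.08,-0.06,0,0,0,0, 0.03,-0.115,-0.087,0,0,0,0, 0.03,-0.15,-0.112,0,0,0,0, 0.03,-0.185,-0.138,0,0,0,0, 0.03,-0.22,-0.164,0,0,0,0, 0.03,-0.24,-0.18,0,0,0,0, 0.03,-0.252,-0.1885,0,0,0,0, 0.03,-0.252,-0.1885,0,0,0,0, 0.03,-0.252,-0.1885,0,0,0,0, 0.03,-0.252,-0.1885,0,0,0,0]'; python3 look.py w13; python3 - <<'E'
from h import *
z=np.load("pics/w13.npz");s=dict(tcp_pos=z["tcp"],eef_rot=z["R"])
c,px=cloud("wrist",z["d"],None,s)
k=(abs(c[:,0]-.505)<.08)&(abs(c[:,1]+.2)<.08)
m=k&(abs(c[:,2]-.05)<.004);print("holder",m.sum(),cv2.minAreaRect((c[m,:2]*1000).astype(np.float32)))
for lo,hi in [(.111,.12),(.098,.105),(.06,.09)]:
    m=k&(c[:,2]>lo)&(c[:,2]<hi);print(lo,m.sum(),cv2.minEnclosingCircle((c[m,:2]*1000).astype(np.float32)),np.median(c[m,2]))
for n in ["top","side"]:
    d=np.load(f"pics/{n}1.npy");c,px=cloud(n,d)
    pl=c[(np.abs(c[:,2]-.010)<.004)&(np.abs(c[:,0]-.555)<.08)&(np.abs(c[:,1]-.255)<.08)]
    print(n,"plate",cv2.minAreaRect((pl[:,:2]*1000).astype(np.float32)))
for t,zz in [("mouth",.115),("holder_top",.05)]:
    for q in r.mark_of("wrist",t)[:2]: print(t,q["p"],q["pixel"],atz("wrist",q["pixel"],zz,s))
E
```

```text
t: 18.4
tcp_pos: [0.5361, -0.2512, 0.1995]
eef_rot: [[-0.476, 0.879, -0.0], [0.879, 0.476, 0.003], [0.002, 0.001, -1.0]]
force: [0.2, 1.2, 0.8]
finger_gap: 0.661
18.4 [ 0.5361 -0.2512  0.1995] [ 0.702  0.74  -0.606  1.688  0.518  0.881  0.377] F [0.2 1.2 0.8] 0.661
[[-4.763e-01  8.793e-01 -4.000e-04]
 [ 8.793e-01  4.763e-01  2.500e-03]
 [ 2.400e-03  9.000e-04 -1.000e+00]]
holder 2399 ((509.4746398925781, -203.1365966796875), (90.74226379394531, 90.48084259033203), 82.82960510253906)
0.111 1773 ((509.3189697265625, -202.862548828125), 18.855266571044922) 0.11441186997388059
0.098 641 ((509.3929138183594, -203.10073852539062), 24.681116104125977) 0.10032659459686788
0.06 1458 ((509.36614990234375, -203.0849609375), 33.60516357421875) 0.07366232198320327
top plate ((556.584716796875, 244.3313446044922), (97.60629272460938, 100.58568572998047), 67.98087310791016)
side plate ((562.6157836914062, 254.939208984375), (73.44172668457031, 101.0324478149414), 68.79492950439453)
mouth 0.85 [59.4, 6.5] [ 0.33460498 -0.19083249  0.115     ]
mouth 0.76 [147.6, 278.0] [ 0.4647271  -0.35810286  0.115     ]
holder_top 0.68 [107.2, 32.9] [ 0.33210192 -0.19270264  0.05      ]
holder_top 0.55 [176.7, 251.5] [ 0.47073835 -0.3611275   0.05      ]
```

View pics/w13.png

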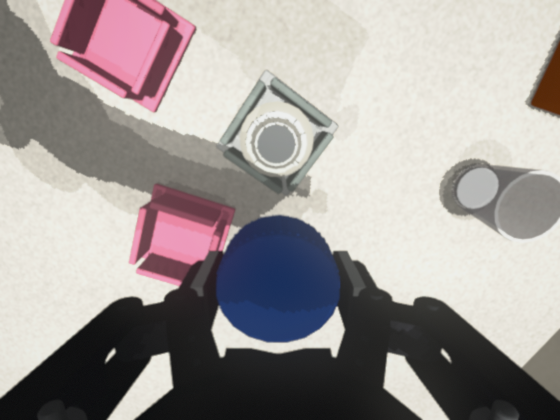

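```bash
python3 - <<'E'
from h import *
z=np.load("pics/w13.npz");s=dict(tcp_pos=z["tcp"],eef_rot=z["R"])
c,px=cloud("wrist",z["d"],None,s)
hsv=cv2.cvtColor(z["p"],cv2.COLOR_BGR2HSV)[px[:,1],px[:,0]]
b=(hsv[:,0]>100)&(hsv[:,0]<125)&(hsv[:,1]>120)&(np.linalg.norm(c[:,:2]-z["tcp"][:2],axis=1)<.06)
t=(c[b]-z["tcp"])@z["R"];print(b.sum(),np.percentile(t,[0,1,50,99,100],axis=0).round(4))
top=t[t[:,2]<np.percentile(t[:,2],50)+.003]
print(cv2.minEnclosingCircle((top[:,:2]*1000).astype(np.float32)))
A=np.c_[top[:,:2],np.ones(len(top))];print(np.linalg.lstsq(A,top[:,2],rcond=None)[0])
B=np.array([.5093,-.2030,0])-z["tcp"];print("bottle in tool",(B@z["R"]).round(4))
E
```

```text
11117 [[-0.0284 -0.0275 -0.0288]
 [-0.0261 -0.0252 -0.0279]
 [ 0.0031 -0.0002 -0.0266]
 [ 0.027   0.027  -0.0084]
 [ 0.028   0.0288 -0.002 ]]
((-0.7259449362754822, 0.8028945922851562), 28.861879348754883)
[ 0.00621237 -0.00173754 -0.02661912]
bottle in tool [ 0.0547 -0.0008  0.1997]
```

```bash
python3 -m crank '[0.03,0.015,0,0,0,0,0, 0.03,0.035,0,0,0,0,0, 0.03,0.05,-0.001,0,0,0,0, 0.03,0.055,-0.001,0.01,0,0,0, 0.03,0.055,-0.001,0.03,0,0,0, 0.03,0.055,-0.001,0.05,0,0,0, 0.03,0.055,-0.001,0.07,0,0,0, 0.03,0.055,-0.001,0.07,0,0,0, 0.03,0.055,-0.001,0.07,0,0,0]'; python3 -c "
from h import *
s=r.read_state();print(s['qpos'].round(3),((np.array([.5093,-.2030,0])-s['tcp_pos'])@s['eef_rot']).round(4))"
```

```text
t: 19.45
tcp_pos: [0.5085, -0.2059, 0.1292]
eef_rot: [[-0.473, 0.881, -0.001], [0.881, 0.473, 0.001], [0.002, -0.001, -1.0]]
force: [-0.4, -0.5, 1.0]
finger_gap: 0.666
[ 0.609  0.782 -0.523  1.878  0.618  0.651  0.198] [0.002  0.0022 0.1292]
```

```bash
python3 -m crank '[0.03,0.0022,0.002,0.003,0,0,0, 0.03,0.0022,0.002,0.008,0,0,0, 0.03,0.0022,0.002,0.012,0,0,0, 0.03,0.0022,0.002,0.012,0,0,0, 0.03,0.0022,0.002,0.012,0,0,0]'; python3 -c "
from h import *
s=r.read_state();print(((np.array([.5093,-.2030,0])-s['tcp_pos'])@s['eef_rot']).round(4))"
```

```text
t: 19.95
tcp_pos: [0.509, -0.2032, 0.1175]
eef_rot: [[-0.473, 0.881, -0.001], [0.881, 0.473, 0.001], [0.001, -0.001, -1.0]]
force: [-0.1, -0.1, 0.3]
finger_gap: 0.656
[-1.000e-04  5.000e-04  1.175e-01]
```

```bash
python3 -m crank '[0.03,0,0,0.003,0,0,0, 0.03,0,0,0.006,0,0,0, 0.03,0,0,0.008,0,0,0, 0.03,0,0,0.0095,0,0,0, 0.03,0,0,0.011,0,0,0, 0.03,0,0,0.011,0,0,0]'
```

```text
t: 20.55
tcp_pos: [0.5089, -0.2029, 0.1063]
eef_rot: [[-0.473, 0.881, -0.001], [0.881, 0.473, 0.001], [0.002, -0.001, -1.0]]
force: [-0.1, 0.8, -0.9]
finger_gap: 0.666
```

```bash
python3 -m crank '[0.03,0,0,0.001,0,0,0, 0.03,0,0,0.0015,0,0,0, 0.03,0,0,0.0015,0,0,0]'; python3 -m crank '[0.03,0,0,0.001,0,0,0, 0.03,0,0,0.001,0,0,0]'; python3 -m crank '[0.03,0,0,0.001,0,0,0, 0.03,0,0,0.001,0,0,0]'
```

```text
t: 20.85
tcp_pos: [0.509, -0.203, 0.105]
eef_rot: [[-0.473, 0.881, -0.001], [0.881, 0.473, 0.001], [0.001, -0.0, -1.0]]
force: [0.4, 0.0, -0.4]
finger_gap: 0.665
t: 21.05
tcp_pos: [0.509, -0.203, 0.1039]
eef_rot: [[-0.473, 0.881, -0.001], [0.881, 0.473, 0.001], [0.001, -0.0, -1.0]]
force: [0.7, 1.5, -0.1]
finger_gap: 0.659
t: 21.25
tcp_pos: [0.5089, -0.203, 0.1029]
eef_rot: [[-0.473, 0.881, -0.001], [0.881, 0.473, 0.001], [0.001, -0.001, -1.0]]
force: [-0.7, 1.1, -0.9]
finger_gap: 0.66
```

```bash
python3 -m crank '[0.03,0,0,0.001,0,0,0, 0.03,0,0,0.001,0,0,0]'; python3 -m crank '[0.03,0,0,0.0005,0,0,0, 0.03,0,0,0.0005,0,0,0]'
```

```text
t: 21.45
tcp_pos: [0.5089, -0.203, 0.1018]
eef_rot: [[-0.473, 0.881, -0.001], [0.881, 0.473, 0.001], [0.001, -0.001, -1.0]]
force: [0.6, 1.4, 0.2]
finger_gap: 0.66
t: 21.65
tcp_pos: [0.5089, -0.203, 0.1015]
eef_rot: [[-0.473, 0.881, -0.001], [0.881, 0.473, 0.001], [0.001, -0.001, -1.0]]
force: [-0.4, 1.3, 0.2]
finger_gap: 0.663
```

```bash
python3 -m crank '[0.03,0,0,0.0005,0,0,0, 0.03,0,0,0.0005,0,0,0]'; python3 -m crank '[0.03,0,0,0.0005,0,0,0, 0.03,0,0,0.0005,0,0,0]'; python3 -m crank '[0.03,0,0,0.0005,0,0,0, 0.03,0,0,0.0005,0,0,0]'
```

```text
t: 21.85
tcp_pos: [0.5089, -0.2031, 0.1014]
eef_rot: [[-0.473, 0.881, -0.001], [0.881, 0.473, 0.0], [0.001, -0.001, -1.0]]
force: [-2.7, 1.6, 4.2]
finger_gap: 0.663
t: 22.05
tcp_pos: [0.509, -0.203, 0.1013]
eef_rot: [[-0.473, 0.881, -0.001], [0.881, 0.473, 0.0], [0.001, -0.001, -1.0]]
force: [-2.1, 2.0, 8.6]
finger_gap: 0.662
t: 22.25
tcp_pos: [0.509, -0.2031, 0.1013]
eef_rot: [[-0.473, 0.881, -0.001], [0.881, 0.473, -0.0], [0.0, -0.001, -1.0]]
force: [-3.1, 1.0, 12.2]
finger_gap: 0.662
```

Contact at TCP z 0.1013, which is the predicted land height. I'll ease to about 8 N and turn backward (anticlockwise, -z).

```bash
python3 -m crank '[0.03,0,0,-0.0005,0,0,-2, 0.03,0,0,-0.0005,0,0,-5, 0.03,0,0,-0.0005,0,0,-8, 0.03,0,0,-0.0005,0,0,-11, 0.03,0,0,-0.0005,0,0,-14, 0.03,0,0,-0.0005,0,0,-15, 0.03,0,0,-0.0005,0,0,-15]';python3 -c "
from h import *
s=r.read_state();print(s['qpos'].round(3),s['torque'].round(2))"
```

```text
t: 22.95
tcp_pos: [0.509, -0.2027, 0.1013]
eef_rot: [[-0.685, 0.729, -0.001], [0.729, 0.685, 0.001], [0.001, 0.0, -1.0]]
force: [-2.6, 2.0, 8.0]
finger_gap: 0.659
[ 0.619  0.835 -0.554  1.895  0.729  0.624  0.353] [ 0.55  0.53 -0.02]
```

```bash
python3 -m crank '[0.03,0,0,0,0,0,-3, 0.03,0,0,0,0,0,-7, 0.03,0,0,0,0,0,-11, 0.03,0,0,0,0,0,-15, 0.03,0,0,0,0,0,-15]';python3 -m crank '[0.03,0,0,0,0,0,-3, 0.03,0,0,0,0,0,-7, 0.03,0,0,0,0,0,-11, 0.03,0,0,0,0,0,-15, 0.03,0,0,0,0,0,-15]';python3 -c "
from h import *
s=r.read_state();print(s['qpos'].round(3),s['torque'].round(2))"
```

```text
t: 23.45
tcp_pos: [0.5089, -0.2026, 0.1013]
eef_rot: [[-0.851, 0.525, -0.001], [0.525, 0.851, 0.001], [0.001, 0.0, -1.0]]
force: [-2.8, 2.9, 9.7]
finger_gap: 0.66
t: 23.95
tcp_pos: [0.5089, -0.2025, 0.1011]
eef_rot: [[-0.958, 0.287, -0.001], [0.287, 0.958, 0.001], [0.001, 0.001, -1.0]]
force: [-3.0, 2.0, 7.7]
finger_gap: 0.665
[ 0.692  0.869 -0.69   1.892  0.848  0.704  0.769] [0.62 0.68 0.06]
```

```bash
python3 -m crank '[0.03,0,0,0,0,0,-3, 0.03,0,0,0,0,0,-6, 0.03,0,0,0,0,0,-9, 0.03,0,0,0,0,0,-12, 0.03,0,0,0,0,0,-12]';python3 -m crank '[0.03,0,0,0,0,0,-3, 0.03,0,0,0,0,0,-6, 0.03,0,0,0,0,0,-9, 0.03,0,0,0,0,0,-12, 0.03,0,0,0,0,0,-12]';python3 -c "
from h import *
s=r.read_state();print(s['qpos'].round(3),s['torque'].round(2))"
```

```text
t: 24.45
tcp_pos: [0.5082, -0.2035, 0.1001]
eef_rot: [[-0.996, 0.084, -0.002], [0.084, 0.996, 0.001], [0.002, 0.0, -1.0]]
force: [-1.9, 1.6, -0.5]
finger_gap: 0.657
t: 24.95
tcp_pos: [0.5087, -0.2031, 0.1001]
eef_rot: [[-0.993, -0.12, -0.002], [-0.12, 0.993, 0.003], [0.002, 0.003, -1.0]]
force: [-1.3, 3.2, -1.7]
finger_gap: 0.659
[ 0.743  0.902 -0.789  1.888  0.923  0.769  1.115] [ 0.59  0.21 -1.49]
```

Force fell to about 0 and the backward torque rose to -1.5 Nm, so the lugs have dropped into a start and reached the back stop. I'll ease off and follow down.

```bash
python3 -m crank '[0.03,0,0,0,0,0,3, 0.03,0,0,0.001,0,0,5, 0.03,0,0,0.002,0,0,5, 0.03,0,0,0.003,0,0,5, 0.03,0,0,0.003,0,0,5]';python3 -m crank '[0.03,0,0,0.001,0,0,0, 0.03,0,0,0.001,0,0,0]';python3 -c "
from h import *
s=r.read_state();print(s['qpos'].round(3),s['torque'].round(2))"
```

```text
t: 25.45
tcp_pos: [0.5087, -0.2031, 0.0973]
eef_rot: [[-0.999, -0.039, -0.001], [-0.039, 0.999, 0.001], [0.001, 0.001, -1.0]]
force: [-1.8, 2.5, 0.1]
finger_gap: 0.659
t: 25.65
tcp_pos: [0.5088, -0.2031, 0.0963]
eef_rot: [[-0.999, -0.039, -0.001], [-0.039, 0.999, 0.001], [0.001, 0.001, -1.0]]
force: [-2.3, 2.7, 0.4]
finger_gap: 0.658
[ 0.73   0.9   -0.764  1.891  0.919  0.749  1.037] [ 0.48  0.51 -0.13]
```

```bash
python3 -m crank '[0.03,0,0,0.0007,0,0,0, 0.03,0,0,0.0007,0,0,0]';python3 -m crank '[0.03,0,0,0.0005,0,0,0, 0.03,0,0,0.0005,0,0,0]';python3 -m crank '[0.03,0,0,0.0005,0,0,0, 0.03,0,0,0.0005,0,0,0]'
```

```text
t: 25.85
tcp_pos: [0.5088, -0.2031, 0.0958]
eef_rot: [[-0.999, -0.039, -0.001], [-0.039, 0.999, 0.001], [0.001, 0.001, -1.0]]
force: [-3.8, 2.2, 2.5]
finger_gap: 0.661
t: 26.05
tcp_pos: [0.5088, -0.2031, 0.0957]
eef_rot: [[-0.999, -0.039, -0.001], [-0.039, 0.999, 0.0], [0.001, 0.0, -1.0]]
force: [-3.2, 2.0, 5.4]
finger_gap: 0.664
t: 26.25
tcp_pos: [0.5088, -0.2031, 0.0956]
eef_rot: [[-0.999, -0.039, -0.001], [-0.039, 0.999, 0.0], [0.001, 0.0, -1.0]]
force: [-4.7, 1.9, 8.9]
finger_gap: 0.664
```

The total drop is 5.7 mm, so this is the true start and not the 3 mm step. Now turning forward (clockwise) and following it down.

```bash
python3 -m crank '[0.03,0,0,0,0,0,3, 0.03,0,0,0.0003,0,0,6, 0.03,0,0,0.0006,0,0,10, 0.03,0,0,0.0006,0,0,10]';python3 -m crank '[0.03,0,0,0.0002,0,0,4, 0.03,0,0,0.0004,0,0,8, 0.03,0,0,0.0006,0,0,10, 0.03,0,0,0.0006,0,0,10]';python3 -c "
from h import *
s=r.read_state();print(s['qpos'].round(3),s['torque'].round(2))"
```

```text
t: 26.65
tcp_pos: [0.5097, -0.2035, 0.0954]
eef_rot: [[-0.991, 0.137, 0.001], [0.137, 0.991, -0.001], [-0.001, -0.001, -1.0]]
force: [-4.1, 1.4, 10.2]
finger_gap: 0.662
t: 27.05
tcp_pos: [0.5096, -0.2036, 0.0953]
eef_rot: [[-0.952, 0.305, 0.001], [0.305, 0.952, -0.002], [-0.001, -0.001, -1.0]]
force: [-4.5, 0.9, 14.8]
finger_gap: 0.659
[ 0.685  0.876 -0.677  1.894  0.86   0.691  0.74 ] [ 0.18  1.05 -0.04]
```

```bash
python3 -m crank '[0.03,0,0,-0.0006,0,0,3, 0.03,0,0,-0.0006,0,0,6, 0.03,0,0,-0.0006,0,0,8, 0.03,0,0,-0.0006,0,0,8]';python3 -c "
from h import *
s=r.read_state();print(s['qpos'].round(3),s['torque'].round(2))"; python3 -m crank '[0.03,0,0,0,0,0,3, 0.03,0,0,0,0,0,6, 0.03,0,0,0,0,0,8, 0.03,0,0,0,0,0,8]';python3 -c "
from h import *
s=r.read_state();print(s['qpos'].round(3),s['torque'].round(2))"
```

```text
t: 27.45
tcp_pos: [0.5095, -0.2037, 0.095]
eef_rot: [[-0.9, 0.435, 0.0], [0.435, 0.9, -0.001], [-0.001, -0.001, -1.0]]
force: [-2.6, 1.0, 6.8]
finger_gap: 0.662
[ 0.667  0.867 -0.643  1.894  0.83   0.669  0.628] [ 0.15  0.66 -0.05]
t: 27.85
tcp_pos: [0.5093, -0.2036, 0.0944]
eef_rot: [[-0.831, 0.556, -0.0], [0.556, 0.831, -0.0], [0.0, -0.0, -1.0]]
force: [-2.2, 0.4, 3.8]
finger_gap: 0.663
[ 0.648  0.86  -0.607  1.896  0.8    0.647  0.516] [ 0.04  0.43 -0.06]
```

```bash
python3 -m crank '[0.03,0,0,0.0002,0,0,3, 0.03,0,0,0.0004,0,0,6, 0.03,0,0,0.0006,0,0,8, 0.03,0,0,0.0006,0,0,8]';python3 -m crank '[0.03,0,0,0.0002,0,0,3, 0.03,0,0,0.0004,0,0,6, 0.03,0,0,0.0006,0,0,8, 0.03,0,0,0.0006,0,0,8]';python3 -c "
from h import *
s=r.read_state();print(s['qpos'].round(3),s['torque'].round(2))"
```

```text
t: 28.25
tcp_pos: [0.5093, -0.2035, 0.0937]
eef_rot: [[-0.746, 0.666, -0.0], [0.666, 0.746, 0.0], [0.0, -0.0, -1.0]]
force: [-2.5, -0.6, 3.7]
finger_gap: 0.662
t: 28.65
tcp_pos: [0.5094, -0.2033, 0.0931]
eef_rot: [[-0.646, 0.763, -0.0], [0.763, 0.646, 0.0], [0.0, 0.0, -1.0]]
force: [-1.4, -0.6, 4.3]
finger_gap: 0.658
[ 0.608  0.845 -0.533  1.898  0.734  0.603  0.298] [-0.08  0.3  -0.01]
```

```bash
python3 -m crank '[0.03,0,0,0.0002,0,0,3, 0.03,0,0,0.0004,0,0,6, 0.03,0,0,0.0006,0,0,8, 0.03,0,0,0.0006,0,0,8]';python3 -c "
from h import *
s=r.read_state();print(s['qpos'].round(3),s['torque'].round(2))";python3 -m crank '[0.03,0,0,0.0002,0,0,2, 0.03,0,0,0.0003,0,0,4, 0.03,0,0,0.0003,0,0,5, 0.03,0,0,0.0003,0,0,5]';python3 -c "
from h import *
s=r.read_state();print(s['qpos'].round(3),s['torque'].round(2))"
```

```text
t: 29.05
tcp_pos: [0.5093, -0.2031, 0.0925]
eef_rot: [[-0.534, 0.846, -0.0], [0.846, 0.534, 0.001], [0.001, 0.0, -1.0]]
force: [-0.2, 0.1, 3.6]
finger_gap: 0.661
[ 0.586  0.839 -0.496  1.9    0.698  0.582  0.192] [-0.12  0.1  -0.  ]
t: 29.45
tcp_pos: [0.5095, -0.2031, 0.0924]
eef_rot: [[-0.457, 0.889, 0.0], [0.889, 0.457, 0.001], [0.0, 0.0, -1.0]]
force: [-0.2, 0.3, 5.2]
finger_gap: 0.661
[ 0.573  0.835 -0.472  1.901  0.674  0.57   0.126] [-0.07  0.15 -0.01]
```

```bash
python3 -m crank '[0.03,0,0,0,0,0,2, 0.03,0,0,0,0,0,4, 0.03,0,0,0,0,0,5, 0.03,0,0,0,0,0,5]';python3 -c "
from h import *
s=r.read_state();print(s['torque'].round(2))";python3 -m crank '[0.03,0,0,0,0,0,2, 0.03,0,0,0,0,0,4, 0.03,0,0,0,0,0,4]';python3 -c "
from h import *
s=r.read_state();print(s['torque'].round(2))"
```

```text
t: 29.85
tcp_pos: [0.5095, -0.2031, 0.0924]
eef_rot: [[-0.378, 0.926, 0.0], [0.926, 0.378, 0.001], [0.0, 0.0, -1.0]]
force: [-1.3, -0.0, 4.6]
finger_gap: 0.662
[-0.08  0.17  0.02]
t: 30.15
tcp_pos: [0.5088, -0.2029, 0.0924]
eef_rot: [[-0.313, 0.95, -0.001], [0.95, 0.313, 0.0], [0.001, -0.001, -1.0]]
force: [-2.1, 0.3, 7.0]
finger_gap: 0.662
[-0.03  0.45  0.33]
```

```bash
python3 -m crank '[0.03,0,0,0,0,0,2, 0.03,0,0,0,0,0,3, 0.03,0,0,0,0,0,3]';python3 -c "
from h import *
s=r.read_state();print(s['torque'].round(2))"
```

```text
t: 30.45
tcp_pos: [0.5087, -0.2029, 0.0924]
eef_rot: [[-0.268, 0.964, -0.001], [0.964, 0.268, -0.0], [0.0, -0.001, -1.0]]
force: [-2.7, -0.6, 7.0]
finger_gap: 0.661
[-0.14  0.48  1.23]
```

The hard stop is felt (1.2 Nm) at the home height. I'll relax, let go and lift clear.

```bash
python3 -m crank '[0.03,0,0,-0.0003,0,0,-2.5, 0.03,0,0,-0.0005,0,0,-2.5, 0.0854,0,0,-0.0005,0,0,-2.5, 0.0854,0,0,-0.0005,0,0,-2.5, 0.0854,0,0,-0.0005,0,0,-2.5, 0.0854,0,0,-0.0005,0,0,-2.5, 0.0854,0,0,-0.0005,0,0,-2.5]'; python3 -m crank '[0.0854,0,0,-0.01,0,0,0, 0.0854,0,0,-0.03,0,0,0, 0.0854,0,0,-0.06,0,0,0, 0.0854,0,0,-0.09,0,0,0, 0.0854,0,0,-0.1,0,0,0, 0.0854,0,0,-0.1,0,0,0, 0.0854,0,0,-0.1,0,0,0]'; python3 look.py w14; python3 - <<'E'
from h import *
z=np.load("pics/w14.npz");s=dict(tcp_pos=z["tcp"],eef_rot=z["R"])
c,px=cloud("wrist",z["d"],None,s)
hsv=cv2.cvtColor(z["p"],cv2.COLOR_BGR2HSV)[px[:,1],px[:,0]]
k=(abs(c[:,0]-.509)<.05)&(abs(c[:,1]+.203)<.05)
b=k&(hsv[:,0]>100)&(hsv[:,0]<125)&(hsv[:,1]>120)
t=c[b];t=t[t[:,2]>np.median(t[:,2])-.003]
print(len(t),np.median(t[:,2]),t[:,2].std(),cv2.minEnclosingCircle((t[:,:2]*1000).astype(np.float32)))
A=np.c_[t[:,:2],np.ones(len(t))];print(np.linalg.lstsq(A,t[:,2],rcond=None)[0])
p,d=r.snapshot("side");cv2.imwrite("pics/s14.png",p)
E
```

```text
t: 31.15
tcp_pos: [0.5091, -0.2031, 0.0925]
eef_rot: [[-0.304, 0.953, -0.001], [0.953, 0.304, 0.001], [0.001, -0.001, -1.0]]
force: [0.0, 0.2, 0.3]
finger_gap: 1.0
t: 31.85
tcp_pos: [0.5084, -0.2033, 0.192]
eef_rot: [[-0.304, 0.953, -0.002], [0.953, 0.304, 0.001], [0.001, -0.002, -1.0]]
force: [-0.4, 0.1, -0.3]
finger_gap: 0.999
31.85 [ 0.5084 -0.2033  0.192 ] [ 0.624  0.686 -0.55   1.829  0.496  0.769  0.119] F [-0.4  0.1 -0.3] 0.999
[[-3.042e-01  9.526e-01 -2.200e-03]
 [ 9.526e-01  3.042e-01  7.000e-04]
 [ 1.300e-03 -1.800e-03 -1.000e+00]]
3681 0.11909308175703848 0.0006994165350794247 ((508.7325744628906, -201.07029724121094), 28.171154022216797)
[ 0.00233206 -0.00515835  0.11683443]
```

View pics/w14.png

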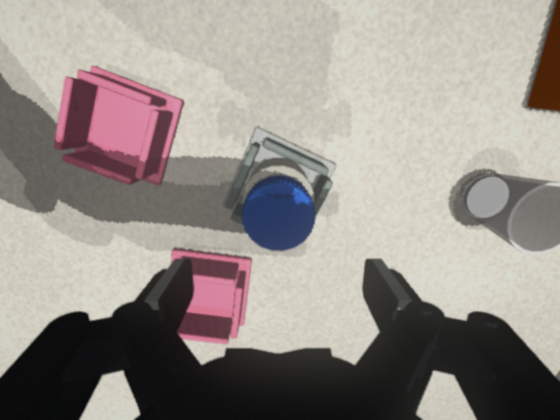

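View pics/s14.png

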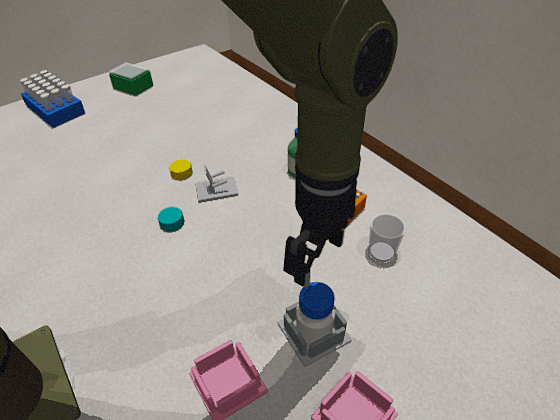

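The wrist view shows the blue cap level on the bottle at (278,213). Its top is at z 0.119, and 0.1198 is expected at home. The other objects are where they were, and the gripper is clear.

```bash
python3 -c "
from station import r
print(r.sign_off(), r.read_state()['t'])"
```

```text
the job is handed in; nothing more can be done
the job is handed in; nothing more can be done
```

The blue cap is screwed fully home on the bottle and released, and I handed the job in at about 32 s of the 67 s allowed.

- **Bench step:** I took the cap off the stand, set it on the bench by its lower edge, and let go. It flopped flat with its top up. I then retook it from above.
- **Finding the thread:** On the bottle the lugs rested on the lands at the predicted height. I turned the cap backward under about 8–10 N and it dropped 5.7 mm, so this was the true start and not the 3 mm step. The backward stop then showed a torque of 1.5 Nm.
- **Screwing home:** I turned it forward and followed it down 3.3 mm, until a hard stop at 1.2 Nm. Wrist force stayed under about 16 N in every reading I took.
- **Last checks:** The wrist depth image puts the cap's top level at z = 0.119 m. Fully home would be 0.1198 m, and that camera reads about 0.6 mm low on the rim. The gripper is open about 7 cm above the cap and touches nothing.
- **Surroundings:** In the final side view the stand, beaker, holders and other caps had not moved. The arm partly hid the reagent bottle and tip rack, but neither was touched. The three cameras differed by 2–3 mm on the bottle's position, so I used the wrist camera's value.

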